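Open the bit case and aim the work light into it

TASK

First lift the lid of the green case by its black handle, right over until it rests open on its stop. Then swivel and tilt the yellow work light by its grip so that the middle of its beam falls on the middle of the case's inner floor, and let go. Leave the other things on the bench as they are.

Things in the scene. Friction and masses are not known exactly. Their poses are not given: they have to be found in the camera images.
- case: green case, 140 mm deep (x), 190 mm wide (y), 60 mm high, walls 5 mm, fixed to the bench; origin under its middle, hinge on its +x side. Its dark green lid is 142 x 194 x 18 mm, 0.25 kg, and swings freely: it falls shut if let go before upright
- lid_handle (a point): middle of the lid's black round bar handle: 10 mm thick, 110 mm long, parallel to the hinge and 188 mm from it, held by an arm at each end in the plane of the lid, 45 mm in front of the lid's front edge (towards the robot), so that fingers can go down on either side of it; 70 mm above the bench when shut
- lid_hinge (a point): middle of the lid's hinge line, on the far top edge of the case, 60 mm above the bench; its y axis is the hinge line (it turns with the lid)
- case_lid (a joint): lid angle, rad: 0 shut, grows as it opens, about 1.57 upright, stop at 1.78, where it rests by its own weight
- case_middle (a point): middle of the case's inner floor (grey foam with drill bits and hole saws), 17 mm above the bench: the point to be lit
- lamp_pivot (a point): point where the lamp's vertical swivel axis and its level tilt axis cross, 225 mm above the bench, in the middle of the yellow lamp head (146 mm wide, 86 mm high, 36 mm deep). The middle of the beam runs from here out through the middle of the lens
- lamp_grip (a point): middle of the free part of the flat black grip on top of the lamp head, 90 mm from the pivot, square to the beam. The grip is 12 mm thick (along the beam direction), 50 mm wide; its tip is 115 mm from the pivot, its free part starts 49 mm from it. As the beam turns down, the grip leans forward by the same angle
- lens: the pale lens plate (130 x 70 mm) on the front of the lamp head; origin in its middle, 18 mm in front of the pivot; x points along the beam, z along the grip
- lamp_swivel (a joint): swivel of the lamp about the vertical axis, rad, grows anticlockwise from above, from -1.7 to 1.7; stiff, stays where it is left
- lamp_head (a joint): tilt of the lamp head, rad: 0 beam level and grip upright, grows as the beam turns down (grip leaning forward), from -0.5 to 1.0; stiff, stays where it is left
- spray: loose dark spray can with a green cap, 55 mm across, 150 mm high; origin under its middle; to be left alone
- tree: loose flat plywood fir-tree cut-out, about 150 x 120 x 12 mm; origin under its middle; to be left alone
- tape: loose roll of blue tape, 90 mm across, 24 mm high; origin under its middle; to be left alone
- screwdriver: loose red screwdriver, 190 mm long, lying; to be left alone
- spanner: loose steel spanner, 180 mm long, lying; to be left alone
- jar: loose amber jar with a black cap, 68 mm across, 90 mm high; origin under its middle; to be left alone
- sander: loose cork sanding block, 110 x 60 x 42 mm; origin under its middle; to be left alone
- lamp: foot of the yellow battery work light, fixed to the bench: black and yellow block 130 x 130 x 75 mm under a 32 mm post; origin under its middle. It carries a dark U-shaped bracket, 192 mm wide over its knobs, in which the lamp head hangs

How it is judged:
By the outcome, as a careful person would: the job done as asked, in the order asked, and still so for the second after the job is handed in, with the robot touching nothing.
It also fails if it takes over 48 s, if anything falls off the work surface, if the arm or the gripper's body presses on something with over 40 N, if the wrist force passes 120 N, or if a joint passes its speed limit or range.

ROBOT

A 6-joint arm with a two-finger parallel gripper is mounted at the origin on the work surface. World frame = base frame: x ahead of the robot, y to its left, z up, the work surface at z = 0. Lengths are in mm, angles in degrees, forces in N, time in s.
With the tool pointing down it reaches from about 300 to 875 mm from the base axis. Payload 6.4 kg.
Tool frame: the origin (TCP) lies at the very end of the fingers, on their centre line; the grasp point (between the pads) lies arm.hold_point_z behind it (arm.hold_point_z is the distance from the TCP to the grasp point, in mm); z points along the fingers, y is the line along which they close (so a half turn about z gives the same grasp; the last joint's range is limited). The gripper opens to 85 mm and grips with 20 to 120 N. Pads are 22 mm wide; open, the fingers measure 114 mm over their backs; the gripper's body (76 mm by 85 mm) begins 54 mm behind the grasp point. The pads swing forward as they close: fully open they stand 13 mm farther back than shut.
Start: joints at [-84.586, 10.359, 92.074, -0, 77.567, -11.82], TCP at [170.38, -549.192, 231.288] pointing down, gripper open.
Joint ranges: [-171.53, 171.53], [-51.25, 118.39], [17.06, 147.69], [-65.23, 245.23], [0, 150.52], [-178.68, 178.68]. Speed limits (degrees/s): [147.25, 147.25, 172.46, 180, 180, 180].

INTERFACE

Orientations are given as a 3x3 rotation matrix whose columns are the frame's x, y, z axes.
In Python, from station import arm, vision, ticket gives the robot as it stands. The module is installed in compiled form; this text tells all that it offers.
- The arm moves only by the shell command python3 -m creep 'ROWS' [FORCE]. ROWS is JSON, one flat list of numbers, 7 for each row, row after row: the shift along the tool's x, y, z in cm, then the turn, a rotation vector about the tool's x, y, z in rad, then the gripper command: -1 is shut, 1 is fully open, values between are in proportion. A call has 1 to 5 rows; each row is the pose to reach, as a shift and turn from the pose commanded when the call began, along the tool's axes at that moment; what a row does not reach only later rows make up. A row lasts 1/8 s, in which the tool goes at most 62.5 mm and 10.7 degrees, less where a joint would pass 70% of its speed; a pose out of reach is approached as far as the arm can. A call with a gripper value outside its range is refused whole. The fingers move at their own pace and stop on an object; FORCE is the grip in N (left out, the last holds). Time passes only in rows, so rows that repeat a pose let the fingers close. It gives the time, the measured TCP pose, the force, the opening and the grip force at its end, in the units of the state.
- arm.observe(): the state, without advancing time (a new reading comes with each control period).
- vision.capture(name): name is "scene" or "top" or "wrist"; returns (picture, depth): 400x640x3 uint8, red, green, blue; 400x640 float32, mm along the optical axis (not along the pixel's ray), 0 where there is no reading.
- vision.camera_info(name): a dict with "intrinsics" (3x3 intrinsics, pixels), "world_from_camera" (4x4, takes a point from camera to world coordinates); the wrist camera has in their place "mount" (4x4, takes a point from camera to tool coordinates, whose origin is the TCP and whose axes are the flange's). Camera axes: x right, y up, looking along -z (the intrinsics and any distortion apply to the point x, -y, -z); pixel columns grow to the right and rows downward; lengths in mm; the calibration is good to about 2 mm. The wrist camera is an equidistant fisheye: a pixel r from the principal point sees the ray r / f radians off the axis. A picture is of the moment at which its call begins: read the wrist's pose just before it. camera_info takes no time and is no camera call.
- ticket.finish_job(): hands the job in; it is judged then, once.
The state is a dict: "clock": time; "joint_positions": joint angles; "joint_vel": joint speeds; "effort": joint torques, N m; "tool_pos": TCP position; "eef_rot": TCP orientation; "wrist_force": force on the tool from outside, world axes, zero at the start; "moment": the same for the moment, N m; "opening": finger opening in mm; "gripper_force": force on a finger pad.
Only numpy, scipy, OpenCV 4.12 (cv2) and the standard library are available. Lean on these libraries where they do the work, as an engineer would, in place of code of your own. Each camera call takes 0.05 s, during which the arm holds its last target. There are 200 camera calls.

## Working session

There is one attempt and no reset: what is moved stays moved. The work goes in short steps, Python scripts to look and compute and a shell command to move; the robot and the scene stay as the last step left them, time stands still between calls to the robot, and variables do not carry over. Pictures are saved under pics/ and viewed, at most 10 in all, crops included, and the job is handed in when it is done.

```bash
mkdir -p pics
cat > h.py <<'E'
import numpy as np, cv2
from station import arm, vision, ticket
def cap(n):
    p,d=vision.capture(n); return p,d
def world(n,d):
    i=vision.camera_info(n);K=np.array(i["intrinsics"]);T=np.array(i["world_from_camera"])
    v,u=np.mgrid[0:400,0:640]
    P=np.stack([(u-K[0,2])/K[0,0]*d,-(v-K[1,2])/K[1,1]*d,-d],-1)
    W=P@T[:3,:3].T+T[:3,3]; W[d==0]=np.nan; return W
def save(n,p): cv2.imwrite(n,p[:,:,::-1])
E
python3 - <<'E'
from h import *
for n in("scene","top"):
    p,d=cap(n); save(f"pics/{n}0.png",p); np.savez(f"{n}0.npz",p=p,d=d); i=vision.camera_info(n); print({k:np.round(v,2).tolist() if k!='x' else v for k,v in i.items() if k in("intrinsics","world_from_camera")},i.keys())
print(arm.hold_point_z, arm.observe())
E
```

```text
{'intrinsics': [[378.72, 0.0, 322.52], [0.0, 378.72, 198.96], [0.0, 0.0, 1.0]], 'world_from_camera': [[0.67, -0.6, 0.43, 1016.86], [0.74, 0.54, -0.4, -450.35], [0.01, 0.59, 0.81, 1080.13], [0.0, 0.0, 0.0, 1.0]]} dict_keys(['intrinsics', 'world_from_camera'])
{'intrinsics': [[512.19, 0.0, 320.66], [0.0, 512.19, 201.81], [0.0, 0.0, 1.0]], 'world_from_camera': [[0.02, 0.98, -0.2, 263.28], [-1.0, 0.02, 0.0, -6.13], [0.0, 0.2, 0.98, 1607.51], [0.0, 0.0, 0.0, 1.0]]} dict_keys(['intrinsics', 'world_from_camera'])
18.700000000000003 {'clock': 0.1, 'joint_positions': array([-8.45869592e+01,  1.03980102e+01,  9.21252104e+01,  2.76940696e-04,
        7.75699490e+01, -1.18214723e+01]), 'joint_vel': array([ 0.10101592, -0.1315541 , -0.22994889, -0.08677687,  0.05534457,
        0.00988   ]), 'effort': array([ 2.30580645e-04, -4.45877588e+01, -3.52237844e+01, -3.18665607e-04,
        4.15748247e-03,  2.39872600e-05]), 'tool_pos': array([ 170.31971406, -548.66934778,  230.47664137]), 'eef_rot': array([[ 9.55100398e-01,  2.96282310e-01, -1.48700246e-04],
       [ 2.96282155e-01, -9.55099085e-01,  1.61930884e-03],
       [ 3.37749094e-04, -1.59065975e-03, -9.99998678e-01]]), 'wrist_force': array([ 0.87700505, -0.13864752,  0.32595355]), 'moment': array([-0.041204  , -0.01879704, -0.01756451]), 'gripper_force': 0.0, 'opening': 85.26518179080371}
```

View pics/scene0.png

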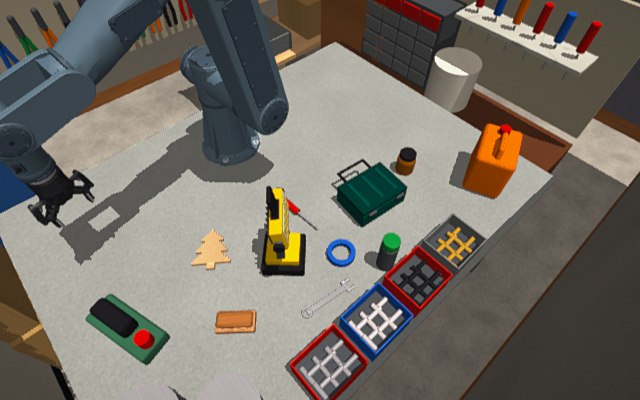

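View pics/top0.png

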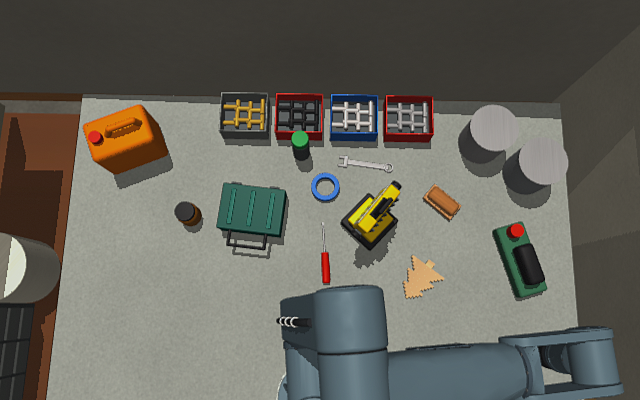

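Run:
```python
from h import *
for n in("top","scene"):
    z=np.load(n+"0.npz");p=z['p'].astype(int);W=world(n,z['d']);X,Y,Z=W[...,0],W[...,1],W[...,2]
    r,g,b=p[...,0],p[...,1],p[...,2]
    b0=(X>250)&(X<900)&(Y>-250)&(Y<500)
    m=b0&(g>1.3*r)&(Z>70)&(Z<86)&(Y>50); m=cv2.morphologyEx(m.astype(np.uint8),cv2.MORPH_OPEN,np.ones((3,3)))>0
    q=W[m]; print(n,"lid",len(q),np.median(q[:,2]),cv2.minAreaRect(q[:,:2].astype(np.float32)))
    c=cv2.minAreaRect(q[:,:2].astype(np.float32))[0]
    d=np.hypot(X-c[0],Y-c[1])
    m=b0&(d<190)&(X<c[0]-60)&(Z>45)&(Z<90)&(g<70)&(d>60)
    q=W[m];print("handle",len(q),cv2.minAreaRect(q[:,:2].astype(np.float32)),np.percentile(q[:,2],[5,50,95]))
    m=b0&(r>120)&(g>90)&(b<80)&(Z>170)&(Y<120)
    q=W[m];print("head",len(q),q.mean(0),q.min(0),q.max(0),cv2.minAreaRect(q[:,:2].astype(np.float32)))
    m=b0&(r<80)&(Z>270)&(Y<100);q=W[m];print("grip",len(q),q.mean(0),q.min(0),q.max(0))
    if len(q)>5:print(cv2.minAreaRect(q[:,:2].astype(np.float32)))
    np.save(n+"W.npy",W)
    for nm,mm in(("spray",b0&(g>1.5*r)&(g>1.3*b)&(Z>110)),("jar",b0&(Z>70)&(Z<100)&(Y>250)&(r<80)&(g<60))):
        if mm.sum()>5:print(nm,mm.sum(),np.nanmedian(W[mm],0))
p=np.load("scene0.npz")['p'];a=cv2.resize(p[160:290,240:420],(720,520),interpolation=cv2.INTER_CUBIC);save("pics/c1.png",a)
p=np.load("top0.npz")['p'];a=cv2.resize(p[150:270,210:420],(798,456),interpolation=cv2.INTER_CUBIC);save("pics/c2.png",a)
```

```text
top lid 2588 79.85936020568488 ((554.2378540039062, 204.45806884765625), (192.4648895263672, 140.76454162597656), 83.89268493652344)
handle 246 ((462.4569091796875, 205.62533569335938), (182.04632568359375, 62.80976104736328), 89.9388656616211) [67.59970057 74.97938463 79.99047838]
head 515 [ 525.72171021 -155.9538312   263.8547396 ] [ 460.70408073 -218.17605869  190.99484813] [ 591.1725005  -101.23842574  340.16001371] ((530.6356811523438, -157.18218994140625), (48.450077056884766, 145.51023864746094), 51.63749694824219)
grip 1551 [304.74698423 -36.55191399 651.45239262] [ 250.01193181 -187.58296885  270.63509644] [552.05510297  87.68158558 802.66657039]
((352.771240234375, -97.79258728027344), (162.76173400878906, 397.1336669921875), 46.745304107666016)
spray 262 [752.35753823  58.61813683 150.18464126]
jar 409 [537.68409586 397.7038333   88.20591303]
scene lid 1883 80.48365662018455 ((556.3765869140625, 204.79217529296875), (194.23159790039062, 141.34353637695312), 83.6297378540039)
handle 188 ((465.8642578125, 196.67269897460938), (60.41251754760742, 159.69552612304688), 0.038355376571416855) [63.96926913 77.53175139 82.16092618]
head 639 [ 552.88031744 -169.25444507  255.38689925] [ 469.37560815 -216.102746    188.40828576] [604.96048411 -99.07471063 323.52857726] ((536.4015502929688, -159.0496368408203), (45.682098388671875, 154.38233947753906), 50.9725227355957)
grip 6991 [297.65391048 -31.54561213 510.03625963] [ 250.08853622 -187.38699665  270.28901473] [555.66843648  86.7942563  699.61177702]
((363.4682312011719, -100.7325439453125), (158.5413360595703, 380.42901611328125), 46.83623123168945)
spray 298 [761.4440674   55.12783425 150.03775032]
jar 553 [553.2138587  289.83319156  80.95179078]
```

View pics/c1.png

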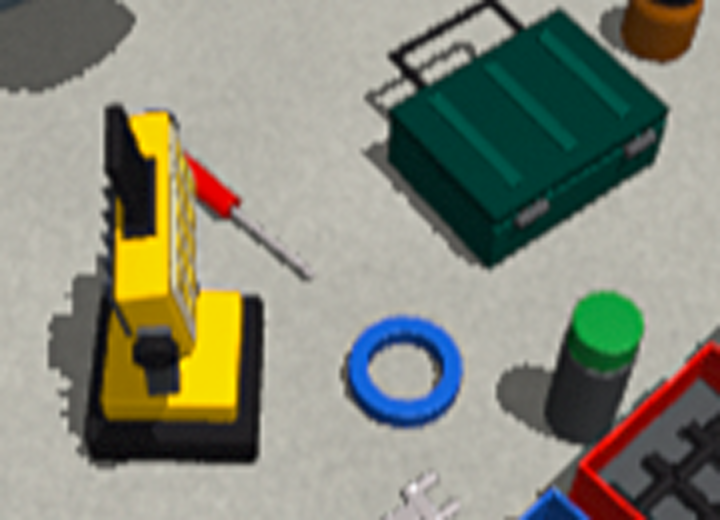

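View pics/c2.png

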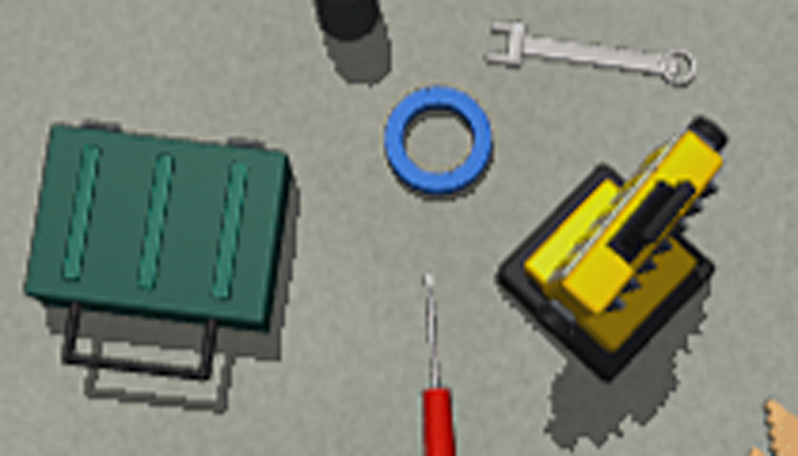

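The crops show the lamp's lens facing up-left in the top view (+x+y), the grip upright at about crop (650,215), and the bar handle from crop (65,358) to (210,376), i.e. top pixels (227,244) to (265,249).

```bash
cat >> h.py <<'E'
from scipy.spatial.transform import Rotation as Ro
c=np.array([555.3,204.6,0]);yaw=np.radians(-6.25)
ex=np.array([np.cos(yaw),np.sin(yaw),0]);ey=np.array([-ex[1],ex[0],0]);ez=np.array([0,0,1.])
hinge=c+72*ex+60*ez
def bar(t): # lid angle
    a=t+np.arctan2(10,188); r=np.hypot(10,188); return hinge-ex*r*np.cos(a)+ez*r*np.sin(a)
Rlid=np.stack([ey,ex,-ez],1)
def rel(pos,R,p0=None,R0=None):
    s=arm.observe(); p0=s["tool_pos"] if p0 is None else p0; R0=s["eef_rot"] if R0 is None else R0
    return np.round(np.r_[R0.T@(np.array(pos)-p0)/10, Ro.from_matrix(R0.T@R).as_rotvec()],3)
def proj(n,P):
    i=vision.camera_info(n);K=np.array(i["intrinsics"]);T=np.linalg.inv(np.array(i["world_from_camera"]))
    q=T[:3,:3]@P+T[:3,3]; return np.round([K[0,2]-K[0,0]*q[0]/q[2],K[1,2]+K[1,1]*q[1]/q[2]],1)
E
python3 - <<'E'
from h import *
b=bar(0);print(b,proj("top",b+55*ey),proj("top",b-55*ey))
print(rel(b+[0,0,90-18.7],Rlid)); print(rel(b+[0,0,161],Rlid))
E
```

```text
[439.98946477 217.22855748  70.        ] [227.3 243.8] [263.4 248.4]
[ 4.8445e+01 -6.5147e+01  9.0380e+00 -1.0000e-03 -1.0000e-03 -1.1610e+00]
[ 4.8448e+01 -6.5161e+01  6.8000e-02 -1.0000e-03 -1.0000e-03 -1.1610e+00]
```

```bash
python3 -m creep '[48.45,-65.15,0,0,0,-1.161,1, 48.45,-65.15,0,0,0,-1.161,1, 48.45,-65.15,0,0,0,-1.161,1, 48.45,-65.15,0,0,0,-1.161,1, 48.45,-65.15,0,0,0,-1.161,1]' 25
python3 - <<'E'
from h import *
print(rel(bar(0)+[0,0,161],Rlid))
E
```

```text
clock: 0.72
tool_pos: [274.4, -252.4, 231.0]
eef_rot: [[0.321, 0.947, 0.0], [0.947, -0.321, 0.0], [0.0, 0.0, -1.0]]
wrist_force: [1.4, 0.1, 0.9]
opening: 85.5
gripper_force: 0.0
[ 4.9796e+01  5.9100e-01  1.7000e-02  0.0000e+00 -0.0000e+00 -2.1800e-01]
```

```bash
python3 -m creep '[49.8,0.6,0,0,0,-0.218,1, 49.8,0.6,0,0,0,-0.218,1, 49.8,0.6,0,0,0,-0.218,1, 49.8,0.6,0,0,0,-0.218,1, 49.8,0.6,0,0,0,-0.218,1]'
python3 - <<'E'
from h import *
print(rel(bar(0)+[0,0,161],Rlid))
E
```

```text
clock: 1.35
tool_pos: [380.0, 41.8, 231.5]
eef_rot: [[0.114, 0.993, 0.001], [0.993, -0.114, -0.0], [-0.0, 0.001, -1.0]]
wrist_force: [1.4, 0.4, 0.4]
opening: 85.8
gripper_force: 0.0
[ 1.8112e+01  3.9590e+00  4.8000e-02  1.0000e-03  0.0000e+00 -5.0000e-03]
```

```bash
python3 -m creep '[18.1,4,0,0,0,0,0.6, 18.1,4,0,0,0,0,0.6, 18.1,4,0,0,0,0,0.6, 18.1,4,0,0,0,0,0.4, 18.1,4,0,0,0,0,0.3]'
python3 - <<'E'
from h import *
print(rel(bar(0)+[0,0,-18.7],Rlid))
s=arm.observe()
p,d=cap("wrist");save("pics/w1.png",p)
E
```

```text
clock: 1.98
tool_pos: [439.5, 214.8, 230.6]
eef_rot: [[0.113, 0.994, -0.002], [0.994, -0.113, -0.001], [-0.001, -0.002, -1.0]]
wrist_force: [0.2, -0.3, 0.4]
opening: 56.0
gripper_force: 0.0
[ 2.6700e-01  4.9000e-02  1.7931e+01 -2.0000e-03  1.0000e-03 -4.0000e-03]
```

View pics/w1.png

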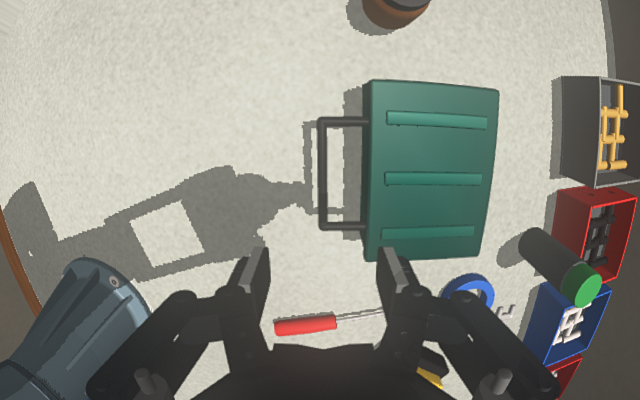

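The wrist picture shows the bar at (322,175), midway between the fingers, and aligned with them. I'll narrow the opening before going down.

```bash
python3 -m creep '[0.2,0.05,5,0,0,0,-0.1, 0.2,0.05,10,0,0,0,-0.1, 0.2,0.05,14,0,0,0,-0.1, 0.2,0.05,17,0,0,0,-0.1, 0.2,0.05,17.9,0,0,0,-0.1]'; python3 -m creep '[0,0,0,0,0,0,-0.1, 0,0,0,0,0,0,-1, 0,0,0,0,0,0,-1, 0,0,0,0,0,0,-1, 0,0,0,0,0,0,-1]' 25
```

```text
clock: 2.65
tool_pos: [439.5, 215.1, 50.9]
eef_rot: [[0.117, 0.993, -0.003], [0.993, -0.117, -0.001], [-0.001, -0.003, -1.0]]
wrist_force: [-0.5, -0.0, 0.7]
opening: 38.2
gripper_force: 0.0
clock: 3.28
tool_pos: [438.7, 217.2, 53.2]
eef_rot: [[0.113, 0.994, -0.004], [0.994, -0.113, -0.0], [-0.001, -0.004, -1.0]]
wrist_force: [-10.9, -0.5, 11.2]
opening: 9.0
gripper_force: 24.4
```

Run:
```python
from h import *
for a,b in((0,30),(30,60),(60,84),(84,99)):
    for t in np.linspace(a,b,6)[1:]:
        d=bar(np.radians(t))-bar(np.radians(a)); print(a,t,np.round(Rlid.T@d/10,2))
```

```text
0 6.0 [ 0.    0.21 -1.96]
0 12.0 [ 0.    0.62 -3.89]
0 18.0 [ 0.    1.23 -5.76]
0 24.0 [-0.    2.03 -7.56]
0 30.0 [-0.    3.02 -9.27]
30 36.0 [ 0.    1.16 -1.59]
30 42.0 [ 0.    2.48 -3.06]
30 48.0 [ 0.    3.94 -4.37]
30 54.0 [-0.    5.54 -5.53]
30 60.0 [ 0.    7.25 -6.52]
60 64.8 [-0.    1.43 -0.66]
60 69.6 [-0.    2.92 -1.19]
60 74.4 [ 0.    4.44 -1.6 ]
60 79.2 [ 0.    5.99 -1.87]
60 84.0 [ 0.    7.56 -2.02]
84 87.0 [-0.    0.99 -0.03]
84 90.0 [0.   1.97 0.  ]
84 93.0 [-0.    2.95  0.08]
84 96.0 [-0.    3.93  0.21]
84 99.0 [-0.    4.9   0.39]
```

```bash
python3 -m creep '[0,0.2,-1.96,0,0,0,-1, 0,0.6,-3.9,0,0,0,-1, 0,1.2,-5.8,0,0,0,-1, 0,2,-7.6,0,0,0,-1, 0,3,-9.3,0,0,0,-1]' 25
```

```text
clock: 3.9
tool_pos: [467.1, 214.2, 145.8]
eef_rot: [[0.113, 0.994, -0.007], [0.994, -0.113, 0.001], [-0.0, -0.007, -1.0]]
wrist_force: [-10.6, 2.7, 4.7]
opening: 9.0
gripper_force: 24.6
```

```bash
python3 -m creep '[0,1.1,-1.6,0,0,0,-1, 0,2.4,-3.1,0,0,0,-1, 0,3.9,-4.4,0,0,0,-1, 0,5.5,-5.5,0,0,0,-1, 0,7.2,-6.5,0,0,0,-1]'
python3 - <<'E'
from h import *
print(rel(bar(np.radians(84))-[0,0,18.7],Rlid))
E
```

```text
clock: 4.53
tool_pos: [542.3, 206.3, 213.8]
eef_rot: [[0.113, 0.994, 0.002], [0.994, -0.113, 0.002], [0.002, 0.001, -1.0]]
wrist_force: [-4.5, 3.5, 6.3]
opening: 8.9
gripper_force: 25.0
[ 3.000e-03  7.546e+00 -1.545e+00  1.000e-03 -2.000e-03 -4.000e-03]
```

```bash
python3 -m creep '[0,1.4,-0.6,0,0,0,-1, 0,2.9,-1.05,0,0,0,-1, 0,4.4,-1.4,0,0,0,-1, 0,6,-1.6,0,0,0,-1, 0,7.5,-1.7,0,0,0,-1]'; python3 -m creep '[0,1,0,0,0,0,-1, 0,2,0,0,0,0,-1, 0,3,0.1,0,0,0,-1, 0,3.9,0.2,0,0,0,-1, 0,4.9,0.4,0,0,0,-1]'
python3 - <<'E'
from h import *
print(rel(bar(1.76)-[0,0,18.7],Rlid))
E
```

```text
clock: 5.15
tool_pos: [618.4, 198.3, 231.2]
eef_rot: [[0.113, 0.994, 0.006], [0.994, -0.113, 0.003], [0.004, 0.005, -1.0]]
wrist_force: [-1.3, 5.9, 5.0]
opening: 9.1
gripper_force: 26.5
clock: 5.78
tool_pos: [666.3, 193.3, 225.8]
eef_rot: [[0.113, 0.994, 0.004], [0.994, -0.113, 0.003], [0.004, 0.003, -1.0]]
wrist_force: [0.8, 6.0, 2.9]
opening: 8.8
gripper_force: 26.7
[-0.079  0.565  0.173  0.003 -0.004 -0.004]
```

```bash
python3 -m creep '[0,0.25,0.07,0,0,0,-1, 0,0.5,0.15,0,0,0,-1, 0,0.5,0.15,0,0,0,-0.1, 0,0.5,0.15,0,0,0,-0.1, 0,0.5,0.15,0,0,0,-0.1]'; python3 -m creep '[0,0,0,0,0,0,0, 0,0,-3,0,0,0,0, 0,0,-8,0,0,0,0, 0,0,-13,0,0,0,0, 0,-4,-16,0,0,0,0]'
python3 - <<'E'
from h import *
for n in("scene","top"):
    p,d=cap(n); save(f"pics/{n}1.png",p); np.savez(f"{n}1.npz",p=p,d=d)
s=np.load("scene1.npz")['p'];t=np.load("top1.npz")['p']
a=np.hstack([cv2.resize(s[120:280,230:430],(400,320),interpolation=cv2.INTER_CUBIC),cv2.resize(t[130:290,210:410],(400,320),interpolation=cv2.INTER_CUBIC)]);save("pics/c3.png",a)
E
```

```text
clock: 6.4
tool_pos: [670.3, 190.2, 221.9]
eef_rot: [[0.114, 0.993, -0.0], [0.993, -0.114, -0.0], [-0.0, -0.0, -1.0]]
wrist_force: [-0.4, -0.2, 0.1]
opening: 38.3
gripper_force: 0.0
clock: 7.02
tool_pos: [632.1, 194.2, 383.9]
eef_rot: [[0.116, 0.993, 0.003], [0.993, -0.116, 0.0], [0.0, 0.003, -1.0]]
wrist_force: [-0.3, 0.7, -0.0]
opening: 42.8
gripper_force: 0.0
```

View pics/c3.png

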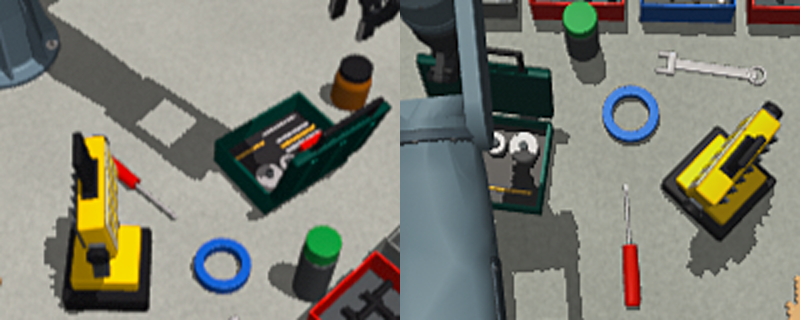

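The lid is leaning open on its stop, with drill bits and saws visible inside. Now I'll fit the lamp's pose to the point clouds.

```bash
cat > lamp.py <<'E'
from h import *
from scipy.optimize import least_squares
def sdf(q,lo,hi):
    c=(np.array(lo)+hi)/2;h=(np.array(hi)-lo)/2
    e=np.abs(q-c)-h; return np.linalg.norm(np.maximum(e,0),axis=1)+np.minimum(e.max(1),0)
def lampR(yaw,tilt): return (Ro.from_euler('z',yaw)*Ro.from_euler('y',tilt)).as_matrix() # x beam, y width, z grip
def cloud(names,tag):
    out=[]
    for n in names:
        z=np.load(f"{n}{tag}.npz");p=z['p'].astype(int);W=world(n,z['d']);r,g,b=p[...,0],p[...,1],p[...,2]
        near=np.hypot(W[...,0]-532,W[...,1]+157)<150
        y=near&(r>90)&(g>.6*r)&(b<.45*r)&(W[...,2]>150)
        k=near&(r<70)&(W[...,2]>272)&(W[...,2]<350)
        out.append((W[y],W[k]))
    return out
def fit(cl,x0):
    Y=np.vstack([a for a,_ in cl]);G=np.vstack([b for _,b in cl])
    def f(x):
        R=lampR(x[2],x[3]);P=np.array([x[0],x[1],225])
        head=([-18,-73,-43],[18,73,43]);gr=([-6,-25,40],[6,25,115])
        # yellow: head; black: nearest of head and grip
        a=sdf((Y-P)@R,*head);q=(G-P)@R;b=sdf(q,*gr);b2=sdf(q,*head)
        return np.r_[a,np.where(np.abs(b)<np.abs(b2),b,b2)]
    r=least_squares(f,x0,loss='soft_l1',f_scale=2,x_scale=[10,10,.1,.1]); return r.x,np.median(np.abs(f(r.x))),len(Y),len(G)
def aim(x,M):
    R=lampR(x[2],x[3]);P=np.array([x[0],x[1],225]);t=(P[2]-M[2])/-R[2,0]; return P+R[:,0]*t-M
E
python3 - <<'E'
from lamp import *
for ns in(["scene"],["top"],["scene","top"]):
    for t0 in(-.2,0.2):
        x,m,a,b=fit(cloud(ns,1),[532,-157,.89,t0]);print(ns,np.round(x[:2],1),np.degrees(x[2:]).round(1),m.round(2),a,b)
z=np.load("scene1.npz");p=z['p'].astype(int);W=world("scene",z['d']);r,g,b=p[...,0],p[...,1],p[...,2]
m=(g>1.3*r)&(W[...,2]>52)&(W[...,2]<64)&(np.hypot(W[...,0]-c[0],W[...,1]-c[1])<150)&((W-c)@ex<60)
print(cv2.minAreaRect(W[m][:,:2].astype(np.float32)),((W[m]-c)@ex).min(),((W[m]-c)@ey).min(),((W[m]-c)@ey).max())
# lid angle
m=(g>1.3*r)&(W[...,2]>90)&(np.hypot(W[...,0]-640,W[...,1]-195)<160);q=W[m]-hinge;u=q@ex;h=q[:,2]
print(m.sum(),np.polyfit(h,u,1), hinge)
E
```

```text
['scene'] [ 530.9 -154. ] [50.6 -9.6] 0.94 659 263
['scene'] [ 530.9 -154. ] [50.6 -9.6] 0.94 659 263
['top'] [ 531.4 -157. ] [51.2 -9.3] 1.54 563 190
['top'] [ 531.4 -157. ] [51.2 -9.3] 1.54 563 190
['scene', 'top'] [ 530.4 -154.8] [51.3 -9.4] 1.26 1222 453
['scene', 'top'] [ 530.4 -154.8] [51.3 -9.4] 1.26 1222 453
((550.223876953125, 207.54209899902344), (191.47039794921875, 125.62041473388672), 84.05029296875) -68.40686767658559 -93.250793418716 98.24183077584148
791 [-0.07992866 47.57078411] [626.87205635 196.76158501  60.        ]
```

Run:
```python
from lamp import *
for n in("scene","top"):
    z=np.load(n+"1.npz");p=z['p'].astype(int);W=world(n,z['d']);r,g,b=p[...,0],p[...,1],p[...,2]
    m=(g>1.3*r)&(W[...,2]>70)&(W[...,2]<260)&(np.hypot(W[...,0]-640,W[...,1]-195)<160);q=W[m]-hinge;u=q@ex;h=q[:,2]
    for a in range(10,200,20):
        k=(h>=a)&(h<a+20)
        if k.sum():print(n,a,k.sum(),np.percentile(u[k],[5,50,95]).round(),np.percentile((q@ey)[k],[5,95]).round())
```

```text
scene 10 69 [10. 22. 26.] [-93.  75.]
scene 30 76 [18. 27. 31.] [-93.  67.]
scene 50 73 [25. 31. 35.] [-93.  81.]
scene 70 93 [28. 35. 73.] [-95.  64.]
scene 90 107 [ 32.  40. 130.] [-106.   76.]
scene 110 103 [37. 44. 46.] [-93.  79.]
scene 130 259 [34. 42. 47.] [-89.  85.]
scene 150 7 [44. 47. 49.] [-56.  58.]
scene 170 8 [44. 48. 51.] [-56.  25.]
top 10 88 [ 3.  6. 11.] [-94.  -8.]
top 30 100 [ 7. 10. 13.] [-91.  82.]
top 50 151 [11. 14. 21.] [-95.  85.]
top 70 161 [ 16.  19. 127.] [-108.   87.]
top 90 120 [ 20.  23. 126.] [-105.   89.]
top 110 112 [25. 27. 30.] [-92.  89.]
top 130 222 [29. 35. 43.] [-89.  89.]
top 150 2 [40. 41. 43.] [-56. -52.]
```

```bash
cat >> lamp.py <<'E'
P=np.array([530.8,-155.5,225]);M=np.array([557,205,17.])
def gpose(yaw,tilt,d=90): # degrees; TCP pose with grasp point d from pivot
    R=lampR(np.radians(yaw),np.radians(tilt)); return P+R[:,2]*(d-18.7), np.stack([R[:,1],R[:,0],-R[:,2]],1)
E
python3 - <<'E'
from lamp import *
print(rel(*gpose(51.1,-9.4,180)))
E
```

```text
[-38.273  -7.292   0.247  -0.142   0.084  -1.002]
```

```bash
python3 -m creep '[-38.3,-7.3,0,-0.142,0.084,-1.002,0, -38.3,-7.3,0,-0.142,0.084,-1.002,0, -38.3,-7.3,0,-0.142,0.084,-1.002,0, -38.3,-7.3,0,-0.142,0.084,-1.002,0, -38.3,-7.3,0,-0.142,0.084,-1.002,0]'
python3 - <<'E'
from lamp import *
print(rel(*gpose(51.1,-9.4,180)))
E
```

```text
clock: 7.75
tool_pos: [546.7, -76.1, 381.1]
eef_rot: [[-0.664, 0.743, 0.087], [0.748, 0.656, 0.1], [0.017, 0.132, -0.991]]
wrist_force: [0.3, -0.1, -0.5]
opening: 42.5
gripper_force: 0.0
[-5.311e+00 -8.925e+00 -1.578e+00 -3.100e-02  8.000e-03 -1.670e-01]
```

```bash
python3 -m creep '[-5.3,-8.9,-1.6,-0.031,0.008,-0.167,0, -5.3,-8.9,-1.6,-0.031,0.008,-0.167,0, -5.3,-8.9,-1.6,-0.031,0.008,-0.167,0, -5.3,-8.9,-1.6,-0.031,0.008,-0.167,0]'
python3 - <<'E'
from lamp import *
print(rel(*gpose(51.1,-9.4,180)),rel(*gpose(51.1,-9.4,89)),arm.observe()["joint_positions"].round(1))
s=arm.observe()
p,d=cap("wrist");save("pics/w2.png",p)
E
```

```text
clock: 8.25
tool_pos: [514.7, -173.7, 384.5]
eef_rot: [[-0.775, 0.624, 0.102], [0.632, 0.764, 0.128], [0.002, 0.164, -0.987]]
wrist_force: [0.8, -0.2, 1.0]
opening: 42.7
gripper_force: 0.0
[-0.109 -0.208  0.006  0.    -0.001 -0.006] [-1.150e-01 -2.100e-01  9.106e+00  0.000e+00 -1.000e-03 -6.000e-03] [-36.9  -0.6  86.9   9.4  93.3 -87.1]
```

View pics/w2.png

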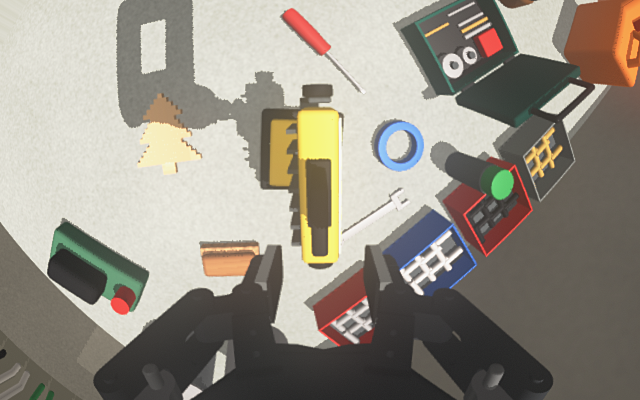

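The wrist picture shows the grip at about (320,200), on the fingers' midline and parallel to the pads. Going down.

```bash
python3 -m creep '[-0.1,-0.2,2.5,0,0,0,-0.1, -0.1,-0.2,5,0,0,0,-0.1, -0.1,-0.2,7.5,0,0,0,-0.1, -0.1,-0.2,9.1,0,0,0,-0.1, -0.1,-0.2,9.1,0,0,0,-0.1]';  python3 -m creep '[0,0,0,0,0,0,-0.6, 0,0,0,0,0,0,-1, 0,0,0,0,0,0,-1, 0,0,0,0,0,0,-1]' 40
python3 - <<'E'
from lamp import *
print(rel(*gpose(51.1,-9.4,89)))
s=arm.observe();print(s["moment"])
R=s["eef_rot"];g=-R[:,2];b=R[:,1];print(np.degrees(np.arctan2(b[1],b[0])),np.degrees(np.arcsin(-b[2])))
# path rows from measured state: rotate rigidly about P
p0=s["tool_pos"];y0,t0=51.1,-9.4;y1,t1=np.degrees(np.arctan2(*(M-P)[1::-1])),np.degrees(np.arctan2(208,np.hypot(*(M-P)[:2])));print(y1,t1)
L0=lampR(np.radians(y0),np.radians(t0))
for k in(.2,.4,.6,.8,1):
    L=lampR(np.radians(y0+k*(y1-y0)),np.radians(t0+k*(t1-t0)));D=L@L0.T
    print(k,rel(P+D@(p0-P),D@R,p0,R))
E
```

```text
clock: 8.93
tool_pos: [523.4, -163.1, 294.0]
eef_rot: [[-0.776, 0.622, 0.101], [0.63, 0.766, 0.128], [0.003, 0.163, -0.987]]
wrist_force: [-0.4, -0.5, 0.2]
opening: 38.5
gripper_force: 0.0
clock: 9.43
tool_pos: [523.2, -165.7, 296.3]
eef_rot: [[-0.775, 0.624, 0.103], [0.632, 0.765, 0.124], [-0.001, 0.161, -0.987]]
wrist_force: [-3.6, -1.9, 2.5]
opening: 11.1
gripper_force: 39.1
[ 0.052  0.091  0.21  -0.002  0.002 -0.005]
[-0.82894694  0.97168763  0.23121851]
50.81030840770079 -9.27699430505072
85.84323222550817 29.91864746282764
0.2 [-0.029  1.     0.055  0.137  0.011 -0.121]
0.4 [ 0.182  1.957  0.24   0.273  0.005 -0.244]
0.6 [ 0.619  2.812  0.546  0.406 -0.018 -0.367]
0.8 [ 1.254  3.511  0.961  0.537 -0.058 -0.489]
1 [ 2.045  4.008  1.47   0.663 -0.115 -0.609]
```

```bash
python3 -m creep '[-0.02,0.5,0.02,0.068,0.006,-0.06,-1, -0.03,1,0.055,0.137,0.011,-0.121,-1, 0.06,1.49,0.14,0.205,0.009,-0.183,-1, 0.18,1.96,0.24,0.273,0.005,-0.244,-1, 0.38,2.4,0.38,0.34,-0.005,-0.306,-1]' 40
cat >> lamp.py <<'E'
def plan(y1,t1,ks=(.2,.4,.6,.8,1)):
    s=arm.observe();R=s["eef_rot"];p0=s["tool_pos"];b=R[:,1];y0,t0=np.degrees([np.arctan2(b[1],b[0]),np.arcsin(-b[2])])
    print("now",y0.round(2),t0.round(2),"off",np.round(R.T@(p0-P),1),"j",s["joint_positions"].round(1),s["moment"].round(1))
    L0=lampR(*np.radians([y0,t0]))
    for k in ks:
        D=lampR(*np.radians([y0+k*(y1-y0),t0+k*(t1-t0)]))@L0.T; print(k,rel(P+D@(p0-P),D@R,p0,R))
E
python3 - <<'E'
from lamp import *
plan(85.84,29.92)
E
```

```text
clock: 10.05
tool_pos: [535.0, -144.4, 295.6]
eef_rot: [[-0.929, 0.364, -0.067], [0.37, 0.913, -0.17], [-0.001, -0.183, -0.983]]
wrist_force: [-7.3, -4.9, -3.3]
opening: 11.3
gripper_force: 38.8
now 68.26 10.52 off [  0.1  -1.2 -71.6] j [-21.3   6.4  89.7 -10.6  84.  -88.4] [-0.8  0.9 -0.3]
0.2 [ 0.102  0.481  0.009  0.068 -0.013 -0.06 ]
0.4 [ 0.261  0.95   0.052  0.135 -0.031 -0.119]
0.6 [ 0.474  1.401  0.131  0.202 -0.052 -0.177]
0.8 [ 0.737  1.827  0.245  0.269 -0.077 -0.234]
1 [ 1.046  2.221  0.395  0.336 -0.107 -0.29 ]
```

```bash
python3 -m creep '[0.1,0.48,0.01,0.068,-0.013,-0.06,-1, 0.26,0.95,0.05,0.135,-0.031,-0.119,-1, 0.47,1.4,0.13,0.202,-0.052,-0.177,-1, 0.74,1.83,0.245,0.269,-0.077,-0.234,-1, 1.05,2.22,0.395,0.336,-0.107,-0.29,-1]'; python3 -m creep '[0,0,0,0,0,0,-1,0,0,0,0,0,0,-1]'
python3 - <<'E'
from lamp import *
plan(85.84,29.92,[1])
for n in("scene","top"):
    p,d=cap(n); np.savez(f"{n}2.npz",p=p,d=d)
E
```

```text
clock: 10.68
tool_pos: [532.7, -120.7, 287.1]
eef_rot: [[-0.997, 0.064, -0.035], [0.073, 0.865, -0.497], [-0.001, -0.499, -0.867]]
wrist_force: [-5.1, -8.4, -6.3]
opening: 11.5
gripper_force: 38.8
clock: 10.92
tool_pos: [532.6, -120.6, 287.0]
eef_rot: [[-0.997, 0.064, -0.036], [0.074, 0.865, -0.496], [-0.001, -0.497, -0.868]]
wrist_force: [-4.9, -4.8, -1.9]
opening: 11.6
gripper_force: 39.7
now 85.76 29.8 off [  0.7  -0.5 -71.1] j [ -8.5   5.9  95.5 -30.4  77.9 -88. ] [-0.8  0.5 -0.5]
1 [ 0.005  0.014 -0.     0.002 -0.001 -0.001]
```

Tool angles are on target. Release, back out along the grip, then measure the lamp itself.

```bash
python3 -m creep '[0,0,0,0,0,0,-0.6, 0,0,0,0,0,0,-0.2, 0,0,0,0,0,0,0, 0,0,-3,0,0,0,0, 0,0,-8,0,0,0,0]'; python3 -m creep '[0,0,-6,0,0,0,0, -6,0,-12,0,0,0,0, -12,0,-14,0,0,0,0, -18,0,-14,0,0,0,0, -23,0,-14,0,0,0,0]'
python3 - <<'E'
from lamp import *
for n in("scene","top"):
    p,d=cap(n); np.savez(f"{n}3.npz",p=p,d=d)
s=np.load("scene3.npz")['p'];t=np.load("top3.npz")['p']
a=np.hstack([cv2.resize(s[120:280,230:430],(400,320),interpolation=cv2.INTER_CUBIC),cv2.resize(t[130:290,210:410],(400,320),interpolation=cv2.INTER_CUBIC)]);save("pics/c4.png",a)
for ns in(["scene"],["top"],["scene","top"]):
    x,m,a,b=fit(cloud(ns,3),[532,-157,1.5,.5]);print(ns,np.round(x[:2],1),np.degrees(x[2:]).round(1),m.round(2),a,b,aim(x,M).round(1))
E
```

```text
clock: 11.65
tool_pos: [535.8, -80.0, 356.0]
eef_rot: [[-0.997, 0.063, -0.036], [0.073, 0.866, -0.494], [-0.0, -0.495, -0.869]]
wrist_force: [0.5, -0.1, 0.8]
opening: 43.0
gripper_force: 0.0
clock: 12.28
tool_pos: [766.7, -26.3, 480.9]
eef_rot: [[-0.998, 0.064, -0.029], [0.07, 0.866, -0.495], [-0.007, -0.495, -0.869]]
wrist_force: [1.7, -0.8, 1.3]
opening: 43.1
gripper_force: 0.0
['scene'] [ 529.3 -156. ] [85.8 30.3] 0.89 1015 409 [-1.8 -5.3  0. ]
['top'] [ 530.6 -158.4] [85.6 30.1] 1.14 816 298 [ 1.1 -5.7  0. ]
['scene', 'top'] [ 529.5 -157. ] [86.  30.2] 1.27 1831 707 [-2.8 -5.3  0. ]
```

View pics/c4.png

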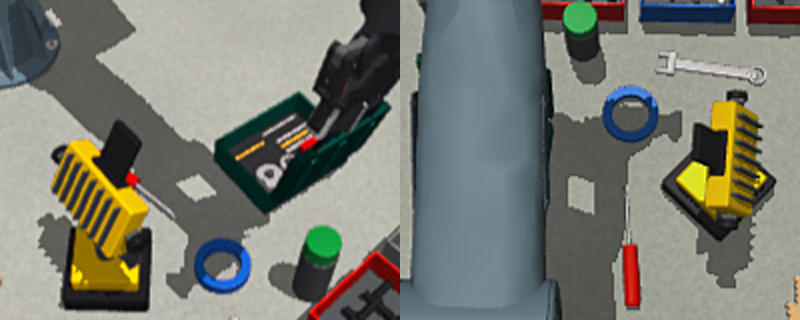

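The lamp now points at the case. The fitted beam middle lands within about 6 mm of the floor's middle, the lid is still open, and the arm is clear.

```bash
python3 -m creep '[0,0,0,0,0,0,0,0,0,0,0,0,0,0]'; python3 -c "
from station import ticket
print(ticket.finish_job())"
```

```text
clock: 12.62
tool_pos: [763.6, -26.7, 482.4]
eef_rot: [[-0.997, 0.065, -0.029], [0.071, 0.866, -0.495], [-0.007, -0.496, -0.869]]
wrist_force: [-0.1, 0.2, 0.7]
opening: 42.6
gripper_force: 0.0
the job is handed in; nothing more can be done
None
```

I handed the job in at 12.6 s: the lid rests open on its stop, the lamp's beam falls about 6 mm from the middle of the case floor by my camera fit, and the gripper has let go and is clear; the hand-in gave no verdict.

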